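Clamp the hand shower and hold the reading lens over its nozzles at focal height

TASK

Get the hand shower ready for checking its nozzles for lime: press the sprung clamp arm of the cradle down until its catch holds it, and let go of it. Then take the reading lens by its handle and hold it level and still over the middle of the spray face, the glass at the height of the white line on the red collar; finish while still holding it there, touching nothing else. Do not let the lens touch the shower, and leave the collar, the shower and the other things where they are.

Things in the scene. Friction and masses are not known exactly. Their poses are not given: they have to be found in the camera images.
- cradle: Fixed service cradle for a hand shower: grey base plate 185 x 270 mm, top 16 mm high. Origin on the bench under the middle of the shower head, z up; +y runs along the shower's handle (the clamp arm crosses it 110 mm out), +x roughly away from the robot (yaw varies 0.3 rad either way). Upright steel rod, 10 mm thick, 216 mm high, at x 85, y -10 mm.
- clamp (a joint): Hinge angle of the clamp arm, rad: 0 = raised by its spring, 0.40 = level, 0.43 = stop; grows as the thumb pad is pressed down. At about 0.40 a sprung steel catch beside the arm snaps over its pin; let go then and it stays at 0.39, sooner and it springs back to 0. At the pad: 2 N to start, 10 N to pass the catch, 13 N at the stop. The catch's orange tab frees it again.
- clamp_pad (a point): Middle of the top of the black thumb pad (46 mm along the arm, 28 wide, 14 thick) at the robot's end of the clamp arm. It swings down about 60 mm on a 148 mm circle about clamp_hinge, shifting some 14 mm towards the cradle's -x; with the arm level it lies 7 mm above clamp_hinge. Its x axis runs along the arm to the hinge; z square to the pad.
- clamp_hinge (a point): Hinge of the clamp arm, 80 mm above the bench; the hinge axis is the cradle's y axis. Steel arm 16 mm wide, 10 mm thick; a rubber foot under it presses on the shower's handle when closed.
- shower: Hand shower lying loose, face up, in the cradle: round aluminium head 92 mm across and 22 mm thick, flat handle 24 mm wide out to 190 mm from the head's middle, brass thread at the end. Origin: centre of the head's underside; z up, handle along +y.
- spray_face (a point): Middle of the shower head's upward spray face (white disc with blue nozzles, some limed white), 64 mm above the bench.
- collar_mark (a point): Middle of the red collar (24 mm across, 12 mm high, white line round its middle) on the cradle's upright rod: the white line is the lens's focal height. 78 to 118 mm above the spray face, set differently each time, held by a thumbscrew.
- lens: Reading lens: round glass in a black rim 68 mm across and 9 mm thick, with a straight black handle of 16 x 16 mm section that runs along the lens's -x from 48 to 128 mm from the lens's centre. 110 g or so. Origin: centre of the glass, halfway through its thickness, in the same plane as the handle's middle; z is square to the glass (up as it lies).
- lens_grip (a point): Spot on the handle's centre line 68 mm from the lens's centre (along -x of the lens), near the balance point and clear of the case; a good place to grip, across the handle (the lens's y axis).
- lens_case: Closed dark blue lens case 88 x 86 x 26 mm, fixed on the bench; the lens lies flat on it with its handle standing out over the edge, 22 mm clear of the bench, pointing roughly to the robot. Origin: centre of the underside.
- cup1: Yellow acrylic cup, 76 mm across, 105 mm high, on the bench. Origin: centre of the foot.
- cup2: Yellow acrylic cup like cup1.
- cup3: Yellow acrylic cup like cup1.
- canister: Steel canister with lid and black knob, 104 mm across, 162 mm high. Origin: centre of the foot.
- descaler: White plastic bottle with blue cap, 64 mm across, 170 mm high. Origin: centre of the foot.
- ice_scoop: Grey clamshell ice scoop lying on the bench, about 260 x 70 x 72 mm. Origin: on the bench under its hinge pin; x towards the shells.
- nylon_brush: Mint scrubbing brush lying on its bristles, about 205 x 30 x 28 mm. Origin: underside, near its middle; x towards the bristles.
There are look-alikes about, which are no part of the job. Leave any pink or turquoise look-alike of the lens alone. Leave any purple or turquoise look-alike of the lens_case alone.

How it is judged:
On the way, in this order (a step that is already met when the one before it is completed fails the run):
1. the clamp arm is down, held by its catch alone, nothing of the robot touching the cradle (value of joint clamp above 0.36 rad and contact force between each of the fingers, the arm and cradle below 0.1 N), for 0.3 s.
2. the lens is lifted clear of its case in the gripper (contact force between the fingers and lens above 1.5 N and z of lens in the frame of lens_case above 0.055 m), for 0.2 s.
At the end, for the whole second after the job is handed in: Catch holds the clamp (over 0.36 rad), robot off cradle and shower; lens in the gripper, within 12 mm of the spray face's middle and 7 mm of the white line's height, level to 0.12 rad, still (20 mm/s, 0.15 rad/s), touching neither cradle nor shower; shower moved under 10 mm, collar under 5 mm (all of step 1 and contact force between the fingers and lens above 1.5 N and horizontal distance between lens and spray_face below 0.012 m and z of lens in the frame of collar_mark between -0.007 and 0.007 m and angle between lens's own z axis and vertical below 0.12 rad and linear speed of lens below 0.02 m/s and angular speed of lens below 0.15 rad/s and contact force between lens and cradle below 0.05 N and contact force between lens and shower below 0.05 N and contact force between the fingers and shower below 0.1 N and distance of spray_face from where it was at the start of the episode below 0.01 m and distance of collar_mark from where it was at the start of the episode below 0.005 m); the arm keeps its last pose, push and grip.
It fails at once if the lens knocks against the shower (contact force between lens and shower above 1 N).
It fails at once if the collar is shifted by more than 5 mm (distance of collar_mark from where it was at the start of the episode above 0.005 m).
It fails at once if the shower is shifted in its cradle by more than 10 mm (distance of spray_face from where it was at the start of the episode above 0.01 m).
It fails at once if one of the other things is shifted by more than 25 mm (distance of any of cup1, cup2, cup3, canister, descaler, ice_scoop, nylon_brush from where it was at the start of the episode above 0.025 m).
It also fails if it takes over 51 s, if anything falls off the work surface, if the arm or the gripper's body presses on something with over 40 N, if the wrist force passes 120 N, or if a joint passes its speed limit or range.

ROBOT

A 7-joint arm with a two-finger parallel gripper is mounted at the origin on the work surface. World frame = base frame: x ahead of the robot, y to its left, z up, the work surface at z = 0. Lengths are in m, angles in rad, forces in N, time in s.
With the tool pointing down it reaches from about 0.425 to 0.95 m from the base axis. Payload 4.7 kg.
Tool frame: the origin (TCP) lies on the centre line of the jaws, within the pads' length; the fingertips stand robot.nose_length ahead of it and the grasp point (between the pads) lies 8 mm behind it (robot.nose_length is the distance from the TCP to the fingertips, in m); z points along the fingers, x is the direction in which the jaws open and shut, and the axes are right-handed (so a half turn about z gives the same grasp; the last joint's range is limited). The gripper opens to 85 mm and grips with 20 to 120 N. Pads are 22 mm wide; open, the fingers measure 114 mm over their backs; the gripper's body (76 mm by 85 mm) begins 54 mm behind the grasp point. The pads swing forward as they close: fully open they stand 13 mm farther back than shut.
Start: joints at [1.283, 0.469, -0.049, 1.532, 0.024, 1.141, -0.082], TCP at [0.173, -0.653, 0.242] pointing down, gripper open.
Joint ranges: [-2.59, 2.59], [-0.33, 1.99], [-1.39, 1.29], [0.1, 2.45], [-1.04, 4.18], [0.21, 1.99], [-2.66, 2.66]. Speed limits (rad/s): [2.57, 2.57, 3.14, 3.14, 3.14, 3.14, 3.14].

INTERFACE

Orientations are given as [roll, pitch, yaw] about the fixed x, y, z axes, in that order (R = Rz(yaw) Ry(pitch) Rx(roll)).
In Python, from plant import robot gives the robot as it stands. Calls block until the motion is done:
- robot.goto(position, orientation): joint-space move of the TCP to a pose.
- robot.move_straight(position, vel=0.15, attitude=None, contact_N=None): straight line of the TCP; attitude=None keeps the orientation; vel is the mean speed in m/s. With contact_N (N) it stops when the force on the tool has changed by that much, and returns True; else False.
- robot.move_joints(angles): joint-space move.
- robot.grip(opening, strength=None): opening from 0.0 (shut) to 1.0 (fully open); strength is the grip in N (None keeps the last); returns when the fingers have stopped.
- robot.sleep(seconds).
- robot.inverse_kinematics(position, orientation): joint angles nearest the present ones, or None.
- robot.sense(): the state.
- robot.grab_frame(name): name is "side" or "top"; returns a dict with "image" (420x560x3 uint8, red, green, blue), "range_z" (420x560 float32, m along the optical axis (not along the pixel's ray), 0 where there is no reading), "fx", "fy", "cx", "cy" (pixels), "R" (3x3) and "t" (3): a world point X has camera coordinates R X + t. Camera axes: x right, y down, z forward; pixel columns grow to the right and rows downward; lengths in m; the calibration is good to about 2 mm. A picture is of the moment at which its call begins.
A pose or a line that the arm cannot do raises robot.IKError and nothing moves.
- robot.close_job(): hands the job in, once; it reports no verdict.
The state is a dict: "t": time; "joint_pos": joint angles; "joint_velocities": joint speeds; "effort": joint torques, N m; "tcp_pos": TCP position; "tcp_rot": TCP orientation; "wrist_force": force on the tool from outside, world axes, zero at the start; "torque": the same for the moment, N m; "opening": opening from 0.0 (shut) to 1.0 (fully open).
Only numpy, scipy, OpenCV 4.12 (cv2) and the standard library are available. Lean on these libraries where they do the work, as an engineer would, in place of code of your own. Each camera call takes 0.05 s, during which the arm holds its last target.

## Working session

There is one attempt and no reset: what is moved stays moved. The work goes in short steps, each a Python script; the robot and the scene stay as the last script left them, time stands still between calls to the robot, and variables do not carry over. Pictures are saved under pics/ and viewed, and the job is handed in when it is done.

```bash
mkdir -p pics; ls; python3 - <<'E'
from plant import robot
import cv2,numpy as np
s=robot.sense();print(s['t'],s['tcp_pos'],s['tcp_rot'],s['opening'],robot.nose_length)
for n in('side','top'):
    f=robot.grab_frame(n)
    np.savez(f'{n}0.npz',**f)
    cv2.imwrite(f'pics/{n}0.png',f['image'][:,:,::-1])
    print(n,f['fx'],f['cx'],f['cy'],-f['R'].T@f['t'],f['R'][2])
E
```

```text
pics
0.0 [ 0.17262373 -0.65195593  0.24121494] [ 3.14150874e+00  2.02796992e-03 -1.31194218e+00] 0.9993915472040558 0.011
side 406.4089396527449 277.6980047175378 204.6272530408258 [0.21645712 0.84389016 1.22855934] [ 0.22068769 -0.58845471 -0.77782903]
top 500.93277340670494 277.4461574236 207.90850098742987 [3.22361032e-01 7.05960190e-04 1.47883236e+00] [ 0.13352275  0.00521822 -0.99103201]
```

View pics/side0.png

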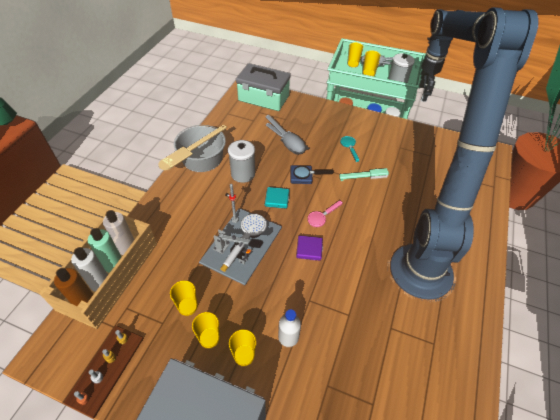

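View pics/top0.png

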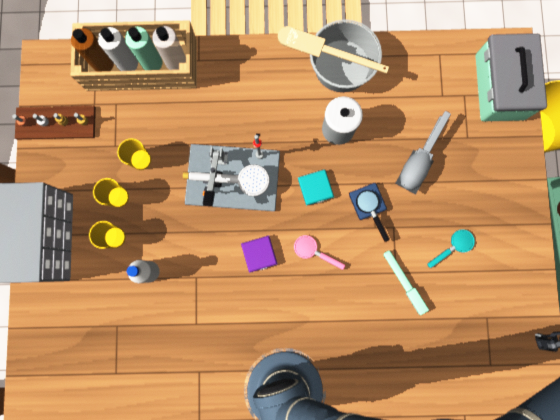

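```bash
python3 - <<'E'
import cv2,numpy as np
a=cv2.imread('pics/top0.png');b=cv2.imread('pics/side0.png')
r=lambda i,k:cv2.resize(i,None,fx=k,fy=k,interpolation=cv2.INTER_CUBIC)
A=r(a[125:225,175:295],5);cv2.imwrite('pics/t0c.png',A)
cv2.imwrite('pics/s0c.png',r(b[175:285,190:300],5))
cv2.imwrite('pics/l0c.png',np.hstack([r(a[175:255,340:400],6),r(b[155:195,280:345],6)[:, :].copy() if 0 else cv2.resize(b[155:195,280:345],(390,480),interpolation=cv2.INTER_CUBIC)]))
E
```

```text
(no output)
```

View pics/t0c.png

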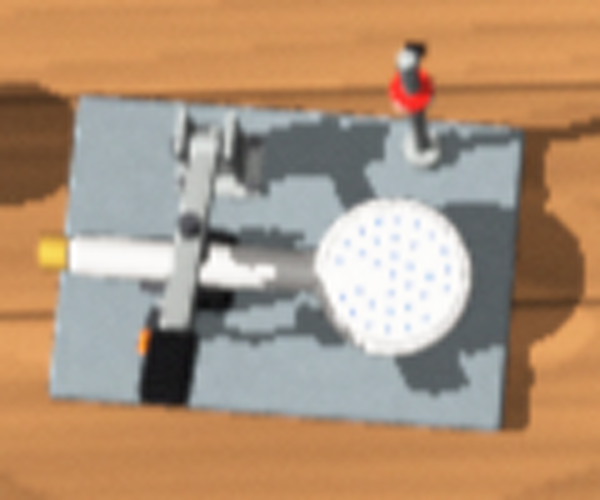

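View pics/s0c.png

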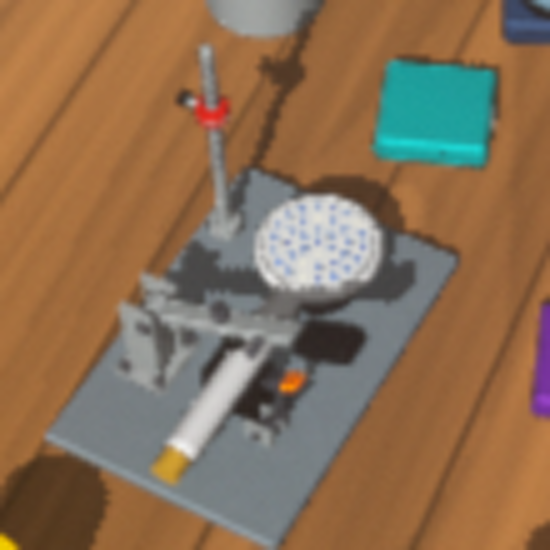

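View pics/l0c.png

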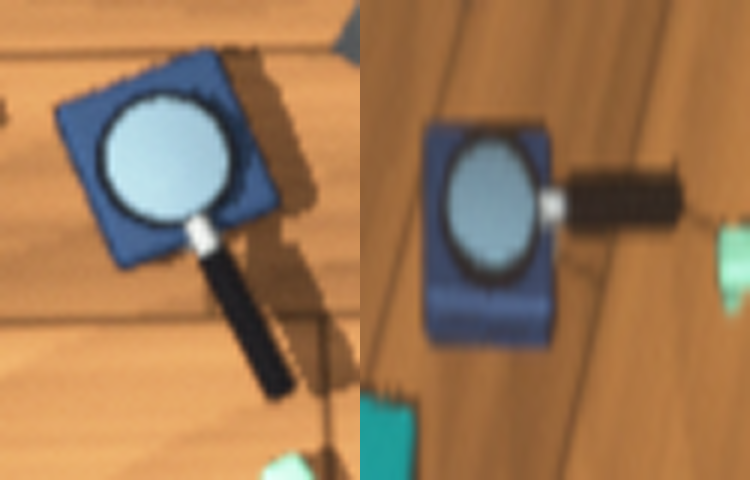

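```bash
cat > h.py <<'E'
import cv2,numpy as np
def ray(f,uv):
    uv=np.atleast_2d(uv).astype(float)
    d=np.c_[(uv[:,0]-f['cx'])/f['fx'],(uv[:,1]-f['cy'])/f['fy'],np.ones(len(uv))]@f['R']
    return -f['R'].T@f['t'],d
def onz(f,uv,z):
    c,d=ray(f,uv);return c+d*((z-c[2])/d[:,2])[:,None]
def depth(f,uv):
    uv=np.atleast_2d(uv).astype(int);c,d=ray(f,uv);return c+d*f['range_z'][uv[:,1],uv[:,0]][:,None]
def tri(f1,p1,f2,p2):
    c1,d1=ray(f1,p1);c2,d2=ray(f2,p2);d1=d1[0];d2=d2[0]
    s=np.linalg.lstsq(np.c_[d1,-d2],c2-c1,rcond=None)[0]
    a=c1+d1*s[0];b=c2+d2*s[1];return (a+b)/2,np.linalg.norm(a-b)
def px(m):
    v,u=np.nonzero(m);return np.c_[u,v]
def biggest(m):
    n,l,s,c=cv2.connectedComponentsWithStats(m.astype(np.uint8));k=1+np.argmax(s[1:,4]);return l==k
def roi(m,x0,y0,x1,y1):
    o=np.zeros_like(m);o[y0:y1,x0:x1]=m[y0:y1,x0:x1];return o
def load(n): 
    d=np.load(n);return {k:d[k] for k in d}
E
cat > m.py <<'E'
from h import *
T=load('top0.npz');S=load('side0.npz')
I={}
for k,f in(('T',T),('S',S)):
    f['hsv']=cv2.cvtColor(f['image'],cv2.COLOR_RGB2HSV).astype(int)
h,s,v=[T['hsv'][...,i] for i in range(3)]
# collar
red=lambda f:((f['hsv'][...,0]<6)|(f['hsv'][...,0]>174))&(f['hsv'][...,1]>170)&(f['hsv'][...,2]>90)
mt=biggest(roi(red(T),240,125,275,165));ms=biggest(roi(red(S),215,180,250,215))
ct=px(mt);cs=px(ms);bb=lambda p:(p.min(0)+p.max(0))/2
print('collar px',bb(ct),ct.min(0),ct.max(0),bb(cs),cs.min(0),cs.max(0),tri(T,bb(ct),S,bb(cs)))
# plate
for k,f,r in(('T',T,(180,138,285,215)),('S',S,(195,200,290,285))):
    hh,ss,vv=[f['hsv'][...,i] for i in range(3)]
    m=roi((hh>85)&(hh<125)&(ss>20)&(ss<90)&(vv>40),*r)
    P=onz(f,px(biggest(m)),.016)[:,:2].astype(np.float32)
    R=cv2.minAreaRect(P);print('plate',k,R)
# head
for k,f,r in(('T',T,(235,160,275,205)),('S',S,(238,210,272,240))):
    hh,ss,vv=[f['hsv'][...,i] for i in range(3)]
    m=roi((vv>165)&(ss<75),*r)
    m=cv2.morphologyEx(m.astype(np.uint8),cv2.MORPH_OPEN,cv2.getStructuringElement(cv2.MORPH_ELLIPSE,(5,5)))
    m=biggest(m);P=onz(f,px(m),.064)[:,:2].astype(np.float32)
    print('head',k,cv2.minEnclosingCircle(P),P.mean(0),np.median(depth(f,px(m)),0),len(P))
# pad top
m=biggest(roi((v<45),200,185,216,208));p=px(m)
D=depth(T,p);print('pad',p.min(0),p.max(0),np.median(D,0));print(cv2.minAreaRect(onz(T,p,.144)[:,:2].astype(np.float32)))
# lens
for k,f,r in(('T',T,(355,185,385,215)),('S',S,(290,163,315,182))):
    hh,ss,vv=[f['hsv'][...,i] for i in range(3)]
    m=biggest(roi((hh>90)&(hh<110)&(vv>(150 if k=='T' else 115))&(ss<150),*r));P=onz(f,px(m),.033)
    print('glass',k,P.mean(0),cv2.minEnclosingCircle(P[:,:2].astype(np.float32)),np.median(depth(f,px(m)),0))
m=biggest(roi((v<50),370,212,395,245));P=onz(T,px(m),.0375)
print('handle',cv2.minAreaRect(P[:,:2].astype(np.float32)),np.median(depth(T,px(m)),0),P.mean(0))
E
python3 m.py
```

```text
collar px [257.  142.5] [253 139] [261 146] [232. 197.] [229 195] [235 199] (array([0.68072226, 0.05909213, 0.15295837]), np.float64(0.001979957526346622))
plate T ((0.6110665798187256, 0.10148665308952332), (0.18403813242912292, 0.17712683975696564), 83.9870834350586)
plate S ((0.5665180087089539, 0.14828866720199585), (0.2609751522541046, 0.08240880817174911), 83.95076751708984)
head T ((0.5898743271827698, 0.07204955071210861), 0.08279211819171906) [0.5951472  0.08091889] [0.59788952 0.08232871 0.0603861 ] 1161
head S ((0.5959343910217285, 0.07698996365070343), 0.044377848505973816) [0.5966805  0.07502708] [0.59776596 0.0757725  0.06377183] 374
pad [204 191] [213 205] [0.53319464 0.1924415  0.14592557]
((0.534591794013977, 0.19345314800739288), (0.02317298948764801, 0.0392853282392025), 80.32842254638672)
glass T [ 0.53116906 -0.25385331  0.033     ] ((0.5311391353607178, -0.25414782762527466), 0.03004898875951767) [ 0.53094444 -0.25366866  0.03318488]
glass S [ 0.53047628 -0.25687196  0.033     ] ((0.5298671722412109, -0.25706905126571655), 0.027968015521764755) [ 0.53023295 -0.25572667  0.03529963]
handle ((0.44956329464912415, -0.2881404459476471), (0.07169061154127121, 0.013044591061770916), 23.86192512512207) [ 0.45131878 -0.28806716  0.03784027] [ 0.45107578 -0.28771744  0.0375    ]
```

```bash
cat > m2.py <<'E'
from m import *
print('----')
C=onz(T,[[190.6,144.4],[279.4,150.6],[275,211],[185.4,204.4]],.016)[:,:2]
print(C, [np.linalg.norm(C[i]-C[(i+1)%4]) for i in range(4)])
yv=(C[0]+C[3]-C[1]-C[2])/2; xv=(C[0]+C[1]-C[2]-C[3])/2
print('yaw',np.arctan2(-yv[0],yv[1]),np.arctan2(xv[1],xv[0]),C.mean(0))
# head by depth: points z in .055-.072
for k,f,r in(('T',T,(236,160,275,205)),('S',S,(236,208,272,245))):
    hh,ss,vv=[f['hsv'][...,i] for i in range(3)]
    m=roi((vv>140)&(ss<(30 if k=='T' else 60)),*r);p=px(m);D=depth(f,p);p=p[(D[:,2]>.057)]
    m=np.zeros((420,560),np.uint8);m[p[:,1],p[:,0]]=1
    m=cv2.morphologyEx(m,cv2.MORPH_CLOSE,np.ones((5,5)));m=cv2.morphologyEx(m,cv2.MORPH_OPEN,cv2.getStructuringElement(cv2.MORPH_ELLIPSE,(9,9)));m=biggest(m)
    P=onz(f,px(m),.064)[:,:2].astype(np.float32)
    print('head',k,cv2.minEnclosingCircle(P),P.mean(0),len(P),np.ptp(P,axis=0),np.median(depth(f,px(m)),0))
    cv2.imwrite('pics/m%s.png'%k,cv2.resize(np.where(m[...,None],f['image'][...,::-1],0)[150:250,200:300],None,fx=4,fy=4))
# pad per depth
m=roi((v<60),200,185,218,210);p=px(m);D=depth(T,p);q=D[D[:,2]>.09];print(len(D),len(q),q.min(0),q.max(0),q.mean(0))
E
python3 m2.py | sed -n '/----/,$p'
```

```text
----
[[ 0.71785841  0.26480969]
 [ 0.69231981 -0.00127499]
 [ 0.5104355   0.01581266]
 [ 0.53623668  0.28001159]] [np.float64(0.26730746007011824), np.float64(0.1826852149120788), np.float64(0.26545578668481606), np.float64(0.18225682388387812)]
yaw -0.09651488133616828 -0.08859554126059897 [0.6142126  0.13983974]
head T ((0.5977119207382202, 0.07730137556791306), 0.04644002392888069) [0.59732264 0.07668682] 770 [0.0908252  0.08938915] [0.5979396  0.07639828 0.062594  ]
head S ((0.5952436923980713, 0.076286181807518), 0.04535292834043503) [0.59701276 0.07535618] 387 [0.08976477 0.08469376] [0.59807633 0.07579694 0.06370843]
143 135 [0.32236103 0.00070596 0.12883057] [0.55507054 0.20737781 1.47883236] [0.5324201  0.19203699 0.15477256]
```

```bash
python3 - <<'E'
import cv2,numpy as np
a=cv2.imread('pics/mT.png');b=cv2.imread('pics/mS.png')
cv2.imwrite('pics/mm.png',np.hstack([a,b]))
E
```

```text
(no output)
```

View pics/mm.png

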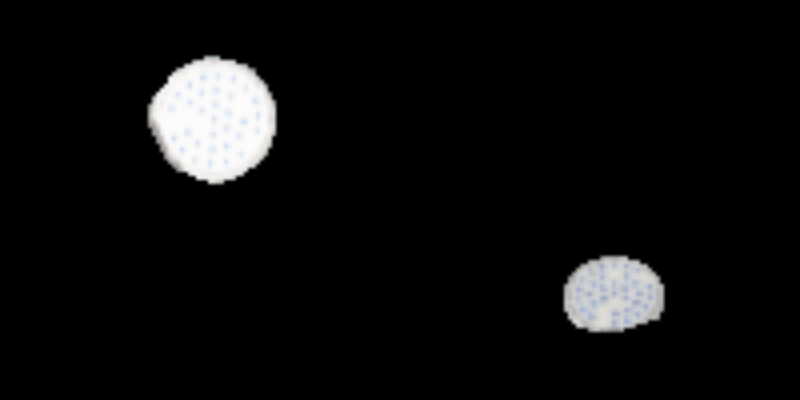

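```bash
cat > c.py <<'E'
import numpy as np
yaw=-0.093;O=np.array([.597,.0758])
c,s=np.cos(yaw),np.sin(yaw)
def W(x,y,z):return [O[0]+c*x-s*y,O[1]+s*x+c*y,z]
lens=np.array([.5308,-.2553]);lyaw=.405
hx=.060
E
python3 - <<'E'
from plant import robot
from c import *
from h import *
T=load('top0.npz');S=load('side0.npz')
for f,p in((T,[257,142.5]),(S,[232,197])):
    for z in(.148,.153,.158):print(z,onz(f,[p],z)[0,:2])
print(W(.085,-.010,0), 'brush',onz(T,[[390,253]],.02))
tgt=W(-.075,.109,.22)
for y in(yaw,yaw+np.pi,yaw-np.pi):
    q=robot.inverse_kinematics(tgt,[np.pi,0,y]);print(y,None if q is None else np.round(q,2))
g=lens-.068*np.array([np.cos(lyaw),np.sin(lyaw)])
for y in(lyaw-np.pi/2,lyaw+np.pi/2):
    q=robot.inverse_kinematics([*g,.0225],[np.pi,0,y]);print(y,None if q is None else np.round(q,2))
for ly in(-.2,0,.2):
  p=O-.068*np.array([np.cos(ly),np.sin(ly)])
  for y in(ly-np.pi/2,ly+np.pi/2):
    q=robot.inverse_kinematics([*p,.15],[np.pi,0,y]);print(ly,y,None if q is None else np.round(q,2))
E
```

```text
0.148 [0.6830722  0.05951568]
0.153 [0.68171699 0.05929473]
0.158 [0.68036178 0.05907378]
0.148 [0.68180981 0.05547258]
0.153 [0.67965651 0.05912077]
0.158 [0.67750322 0.06276897]
[np.float64(0.680704022374097), np.float64(0.05794960397087288), 0] brush [[ 0.37949147 -0.31479872  0.02      ]]
-0.093 [ 0.37  0.54 -1.1   1.78  0.52  1.15 -0.98]
3.048592653589793 [ 0.41  0.58 -1.17  1.78  0.58  1.18  2.11]
-3.234592653589793 [ 0.41  0.58 -1.17  1.78  0.58  1.18  2.11]
-1.1657963267948965 [ 0.64  0.57 -0.23  2.    0.22  0.6  -0.9 ]
1.9757963267948966 [ 1.28  0.94 -1.19  1.97  1.05  1.04  1.56]
-0.2 -1.7707963267948965 [ 0.26  0.43 -0.64  1.93  0.32  0.89 -2.32]
-0.2 1.3707963267948966 [ 0.59  0.64 -1.16  1.91  0.68  1.06  0.51]
0 -1.5707963267948966 [ 0.32  0.43 -0.69  1.93  0.35  0.9  -2.11]
0 1.5707963267948966 [ 0.63  0.64 -1.17  1.92  0.68  1.06  0.73]
0.2 -1.3707963267948966 [ 0.38  0.44 -0.73  1.93  0.37  0.9  -1.91]
0.2 1.7707963267948965 [ 0.69  0.68 -1.24  1.92  0.74  1.1   0.91]
```

```bash
python3 - <<'E'
from plant import robot
from c import *
import cv2
p=robot.sense()['tcp_pos']
robot.grip(0.0,40)
robot.move_straight([p[0],p[1],.32],vel=.25)
robot.goto(W(-.077,.109,.30),[np.pi,0,yaw])
robot.move_straight(W(-.077,.109,.20),vel=.2)
s=robot.sense();print(s['t'],s['tcp_pos'],s['tcp_rot'],s['wrist_force'],s['opening'])
import numpy as np
for n in('side','top'):
    f=robot.grab_frame(n);np.savez(n+'1.npz',**f)
    i=f['image'][:,:,::-1]
    i=i[165:285,180:320] if n=='side' else i[115:235,150:290]
    cv2.imwrite(f'pics/{n}1.png',cv2.resize(i,None,fx=4,fy=4,interpolation=cv2.INTER_CUBIC))
E
```

```text
5.1833 [0.53100981 0.19200678 0.20085506] [-3.14043714e+00 -9.73177108e-04 -9.30057114e-02] [ 0.41668086  0.33162719 -0.64340054] 0.0048485608564586636
```

View pics/side1.png

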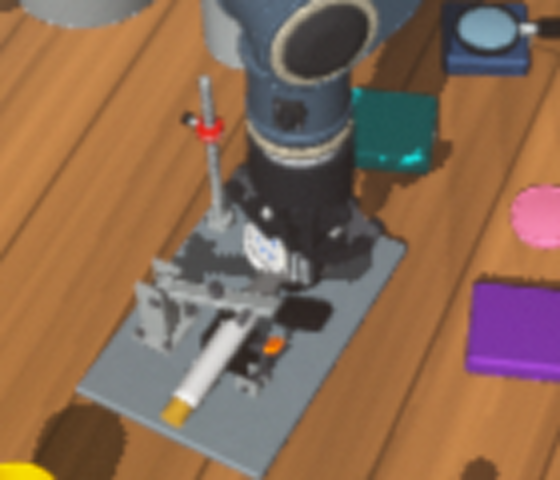

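View pics/top1.png

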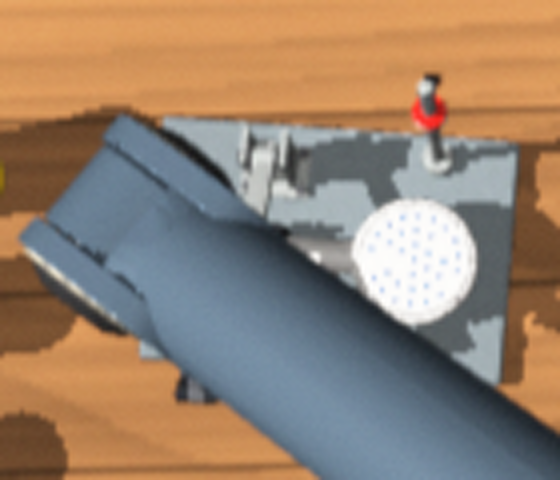

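```bash
python3 - <<'E'
from plant import robot
from c import *
r=robot.move_straight(W(-.077,.109,.135),vel=.06,contact_N=2.0)
def pr():
    s=robot.sense();p=s['tcp_pos'];d=np.array(p[:2])-O
    print(round(s['t'],2),'xy',np.round([c*d[0]+s_*d[1],-s_*d[0]+c*d[1]],4),'tip z',round(p[2]-.011,4),'F',np.round(s['wrist_force'],2))
s_=np.sin(yaw)
print(r);pr()
for z in(.140,.125,.11,.1):
    th=np.arcsin((z-.08)/.148)
    x=hx-.148*np.cos(th)-.003
    robot.move_straight(W(x,.109,z+.011),vel=.06);pr()
E
```

```text
True
6.03 xy [-0.0776  0.1086] tip z 0.1432 F [ 0.76 -0.15  1.44]
6.28 xy [-0.078   0.1092] tip z 0.1401 F [0.27 0.16 1.53]
6.69 xy [-0.0837  0.1091] tip z 0.1251 F [ 2.26 -0.27  3.79]
7.1 xy [-0.0874  0.109 ] tip z 0.1104 F [2.88 0.04 4.  ]
7.42 xy [-0.0892  0.109 ] tip z 0.1005 F [3.25 0.04 5.59]
```

```bash
python3 - <<'E'
from plant import robot
from c import *
s_=np.sin(yaw)
def pr():
    s=robot.sense();p=s['tcp_pos'];d=np.array(p[:2])-O
    F=s['wrist_force']
    print(round(s['t'],2),'xy',np.round([c*d[0]+s_*d[1],-s_*d[0]+c*d[1]],4),'tip z',round(p[2]-.011,4),'F',np.round(F,2));return F
for z in(.094,.090,.087,.085,.083,.081,.079):
    th=np.arcsin((z-.08)/.148)
    x=hx-.148*np.cos(th)-.003
    robot.move_straight(W(x,.109,z+.011),vel=.04);F=pr()
    if F[2]>14.0:break
E
```

```text
7.72 xy [-0.0898  0.1091] tip z 0.0946 F [ 2.82 -0.56  5.02]
7.97 xy [-0.0901  0.1091] tip z 0.0907 F [ 2.64 -1.2   6.17]
8.22 xy [-0.0902  0.1091] tip z 0.0881 F [ 1.78 -1.9   9.34]
8.47 xy [-0.0903  0.1091] tip z 0.0863 F [ 1.6  -1.5   9.96]
8.72 xy [-0.0904  0.1091] tip z 0.0844 F [ 1.54 -2.04 11.48]
8.97 xy [-0.0904  0.1092] tip z 0.0826 F [ 0.82 -2.33 11.54]
9.22 xy [-0.0903  0.1092] tip z 0.0818 F [-1.34 -4.31 21.79]
```

```bash
python3 - <<'E'
from plant import robot
from c import *
import cv2
robot.move_straight(W(-.0905,.109,.115),vel=.08)
print(robot.sense()['wrist_force'])
robot.move_straight(W(-.0905,.109,.26),vel=.25)
lg=lens-.068*np.array([np.cos(lyaw),np.sin(lyaw)])
robot.grip(.7)
robot.goto([*lg,.22],[np.pi,0,lyaw-np.pi/2])
s=robot.sense();print(s['t'],s['tcp_pos'],s['wrist_force'],s['opening'])
for n in('side','top'):
    f=robot.grab_frame(n);np.savez(n+'2.npz',**f)
    i=f['image'][:,:,::-1]
    i=i[140:290,180:370] if n=='side' else i[115:265,170:430]
    cv2.imwrite(f'pics/{n}2.png',cv2.resize(i,None,fx=3 if n=='top' else 4,fy=3 if n=='top' else 4,interpolation=cv2.INTER_CUBIC))
E
```

```text
[ 1.06403928 -1.0089969  -0.36856225]
12.7667 [ 0.46917421 -0.28058121  0.22033532] [-0.12305857  0.59609526 -0.18434676] 0.7056459896710098
```

View pics/side2.png

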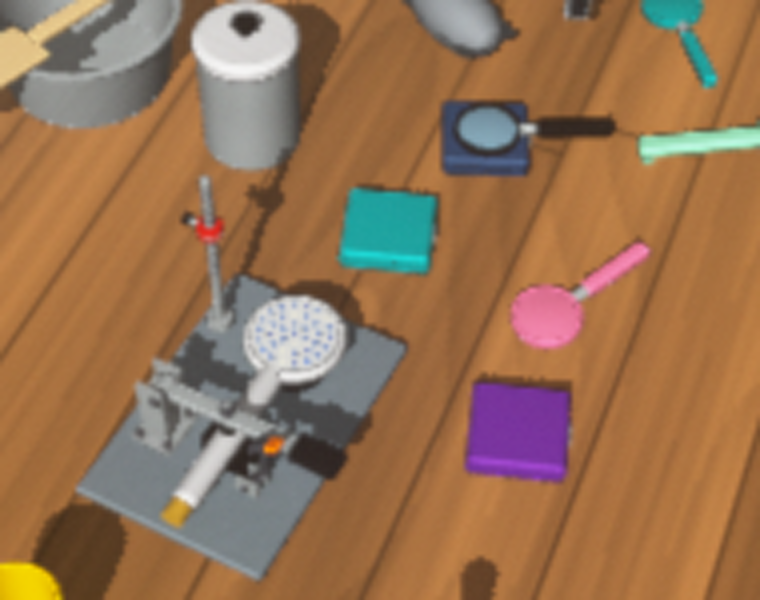

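View pics/top2.png

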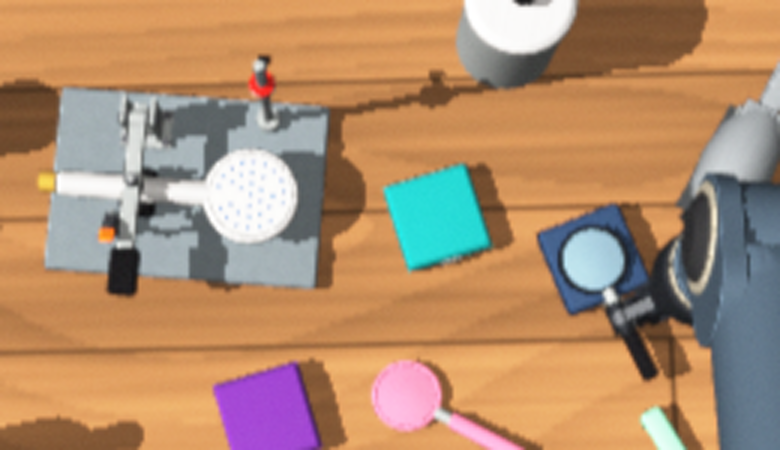

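```bash
python3 - <<'E'
from plant import robot
from c import *
import cv2
lg=lens-.068*np.array([np.cos(lyaw),np.sin(lyaw)])
robot.move_straight([*lg,.07],vel=.2)
print(robot.sense()['wrist_force'])
print(robot.move_straight([*lg,.0225],vel=.08,contact_N=4))
s=robot.sense();print(s['t'],s['tcp_pos'],s['tcp_rot'],s['wrist_force'],s['opening'])
for n in('side','top'):
    f=robot.grab_frame(n)
    i=f['image'][:,:,::-1]
    i=i[140:215,260:360] if n=='side' else i[170:270,330:430]
    cv2.imwrite(f'pics/{n}3.png',cv2.resize(i,None,fx=5,fy=5,interpolation=cv2.INTER_CUBIC))
E
```

```text
[ 0.33067552  0.42303735 -0.75898458]
False
14.5083 [ 0.46855316 -0.28194157  0.02244568] [-3.14135593e+00  1.41234042e-04 -1.16554922e+00] [ 0.41502753 -0.47468918  0.41044829] 0.6981578333278136
```

View pics/side3.png

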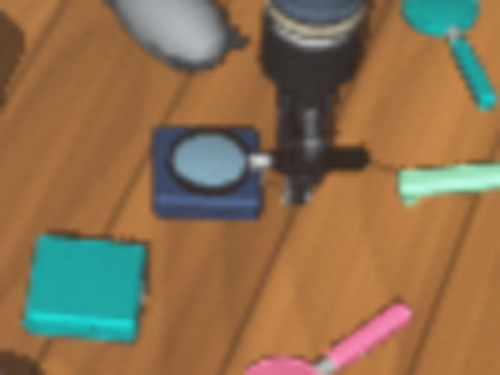

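View pics/top3.png

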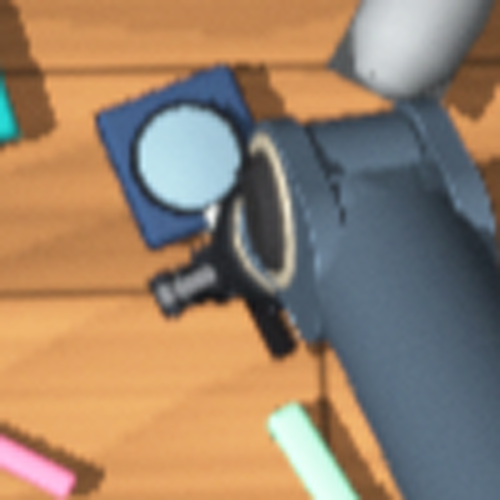

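```bash
python3 - <<'E'
from plant import robot
from c import *
import cv2
lg=lens-.068*np.array([np.cos(lyaw),np.sin(lyaw)])
robot.grip(0.0,60)
s=robot.sense();print(s['t'],s['tcp_pos'],s['wrist_force'],s['opening'])
robot.move_straight([*lg,.10],vel=.08)
robot.move_straight([*lg,.30],vel=.2)
s=robot.sense();print(s['t'],s['tcp_pos'],s['wrist_force'],s['torque'],s['opening'])
ly=0.1
p=O-.068*np.array([np.cos(ly),np.sin(ly)])
robot.goto([*p,.30],[np.pi,0,ly-np.pi/2])
s=robot.sense();print(s['t'],s['tcp_pos'],s['tcp_rot'],s['opening'])
for n in('side','top'):
    f=robot.grab_frame(n);np.savez(n+'4.npz',**f)
    i=f['image'][:,:,::-1]
    i=i[140:290,180:370] if n=='side' else i[105:255,170:360]
    cv2.imwrite(f'pics/{n}4.png',cv2.resize(i,None,fx=4,fy=4,interpolation=cv2.INTER_CUBIC))
E
```

```text
15.075 [ 0.46834721 -0.28220623  0.02278777] [-1.05046017 -0.33912636  3.52719032] 0.1747872917728683
17.3417 [ 0.46748766 -0.28193274  0.2987085 ] [-0.21473161  0.24024733 -1.87287882] [-0.04278228  0.03985935 -0.02131761] 0.17585848807462817
18.6833 [0.52961796 0.06749674 0.29950564] [ 3.14076758e+00 -5.25633522e-04 -1.47281547e+00] 0.17380760168227602
```

View pics/side4.png

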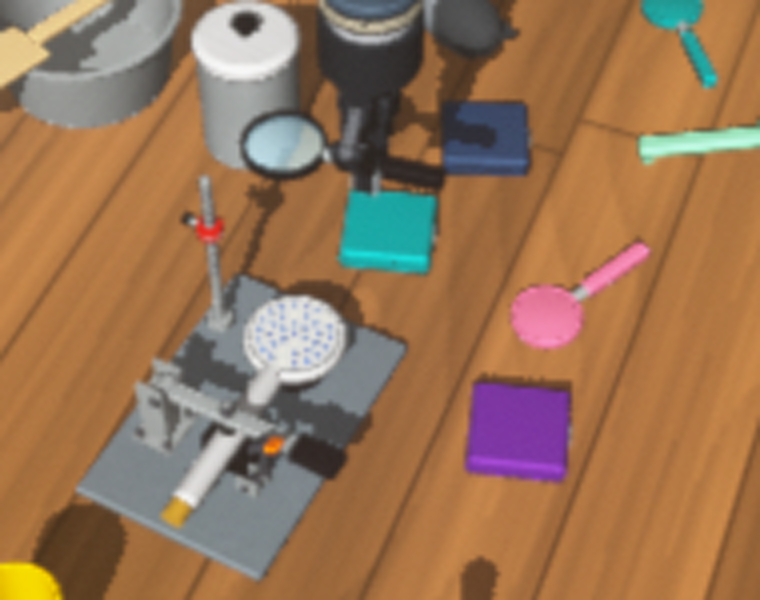

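View pics/top4.png

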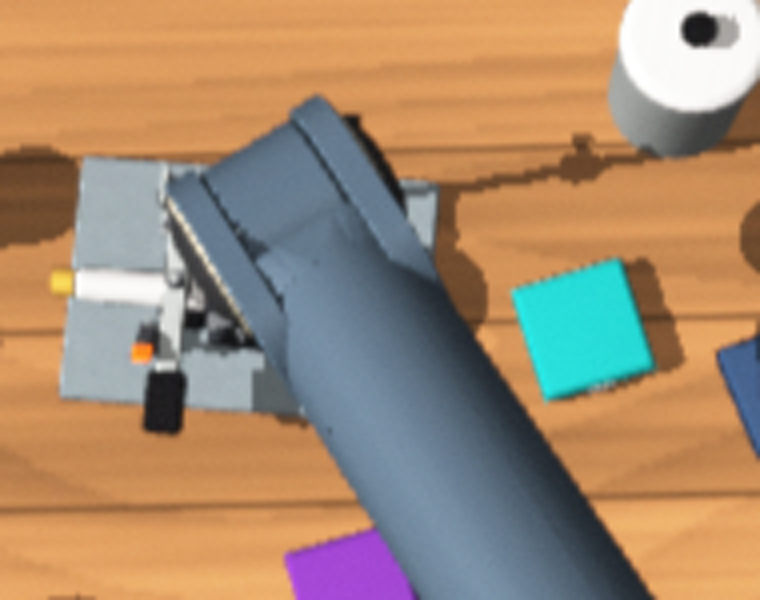

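```bash
cat > ml.py <<'E'
from h import *
from plant import robot
def lensmeas(f,tcp,pz):
    D=depth(f,px(np.ones((420,560),bool)))
    r=np.hypot(D[:,0]-pz[0],D[:,1]-pz[1])
    k=(r<.045)&(abs(D[:,2]-pz[2])<.02);P=D[k]
    n0=np.array([0,0,1.]);
    for _ in range(4):
        A=np.c_[P[:,:2]-P[:,:2].mean(0),np.ones(len(P))];co=np.linalg.lstsq(A,P[:,2],rcond=None)[0]
        res=P[:,2]-A@co;P=P[abs(res)<max(.003,1.5*res.std())]
    c,rad=cv2.minEnclosingCircle(P[:,:2].astype(np.float32))
    print('lens top plane: n',len(P),'slope',co[:2],'z',co[2],'enclosing',c,rad,'mean',P.mean(0),'std',res.std())
E
python3 - <<'E'
from ml import *
f=load('side4.npz');p=np.array([0.52962,0.0675,.2995+.008])
lensmeas(f,p,p+.068*np.array([np.cos(.1),np.sin(.1),0]))
hsv=cv2.cvtColor(f['image'],cv2.COLOR_RGB2HSV).astype(int)
m=biggest(roi((hsv[...,0]>85)&(hsv[...,0]<112)&(hsv[...,2]>110)&(hsv[...,1]<110)&(hsv[...,1]>20),240,167,262,184))
q=px(m);print(len(q),q.min(0),q.max(0));e=cv2.minEnclosingCircle(onz(f,q,.31)[:,:2].astype(np.float32));print(e,np.median(depth(f,q),0))
# handle end
E
```

```text
lens top plane: n 257 slope [-0.02296613 -0.01477567] z 0.3106181512551903 enclosing (0.5964391231536865, 0.07264167070388794) 0.03623038902878761 mean [0.59671794 0.07489348 0.31061439] std 0.0014247923280033558
155 [241 169] [258 182]
((0.5991983413696289, 0.0734424814581871), 0.028750643134117126) [0.60272714 0.07635256 0.3103164 ]
```

```bash
python3 - <<'E'
from ml import *
from c import *
p=O-.068*np.array([np.cos(.1),np.sin(.1)])+[0,.0015]
print(robot.move_straight([*p,.145],vel=.1,contact_N=5))
robot.sleep(.5)
s=robot.sense();print(s['t'],s['tcp_pos'],s['tcp_rot'],s['wrist_force'],s['opening'])
f=robot.grab_frame('side');np.savez('side5.npz',**f)
i=f['image'][:,:,::-1]
cv2.imwrite('pics/side5.png',cv2.resize(i[165:285,190:310],None,fx=5,fy=5,interpolation=cv2.INTER_CUBIC))
lensmeas(f,None,np.array([*O,.1525]))
hsv=cv2.cvtColor(f['image'],cv2.COLOR_RGB2HSV).astype(int)
red=((hsv[...,0]<6)|(hsv[...,0]>174))&(hsv[...,1]>170)&(hsv[...,2]>90)
q=px(biggest(roi(red,215,180,250,215)));print(q.min(0),q.max(0))
print('collar surface',np.median(depth(f,q),0))
f2=robot.grab_frame('top');cv2.imwrite('pics/top5.png',cv2.resize(f2['image'][105:255,170:360,::-1],None,fx=4,fy=4,interpolation=cv2.INTER_CUBIC))
E
```

```text
False
20.9833 [0.52935117 0.07049402 0.14502142] [-3.14157273e+00 -5.75686331e-06 -1.47084672e+00] [-0.10402043  0.20186596 -0.49137287] 0.17575140253827368
lens top plane: n 196 slope [-0.00735914  0.00158343] z 0.15645081641436542 enclosing (0.5973364114761353, 0.07684534043073654) 0.03492460772395134 mean [0.59712901 0.07683574 0.15645081] std 0.0016283077986653037
[229 195] [235 199]
collar surface [0.67634624 0.06365282 0.15756408]
```

View pics/side5.png

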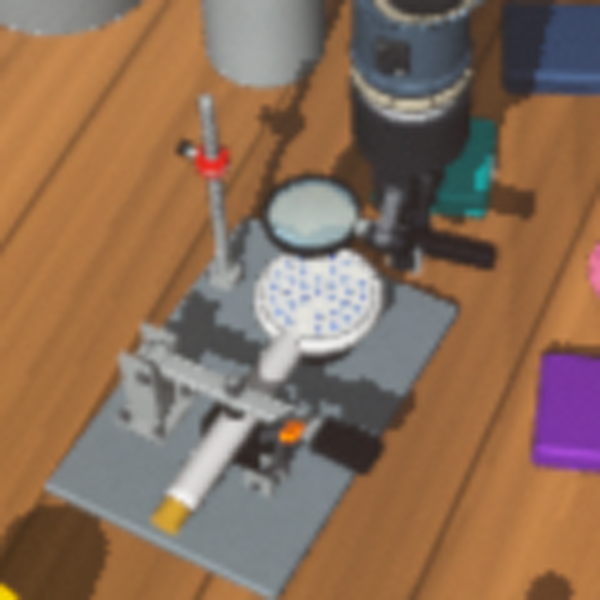

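View pics/top5.png

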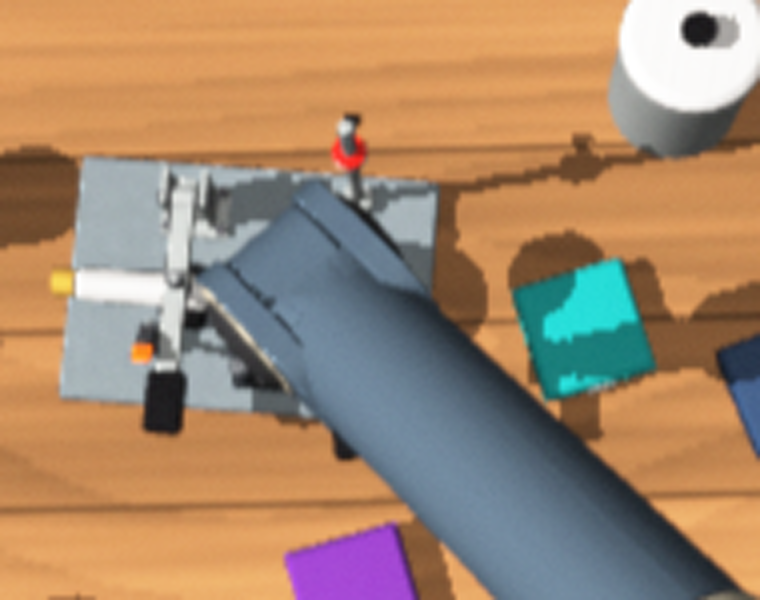

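```bash
python3 - <<'E'
from ml import *
for nm,(x0,y0,x1,y1) in(('side0',(226,188,240,207)),('top0',(249,132,266,152))):
    f=load(nm+'.npz')
    cv2.imwrite(f'pics/col_{nm}.png',cv2.resize(f['image'][y0:y1,x0:x1,::-1],None,fx=25,fy=25,interpolation=cv2.INTER_NEAREST))
    D=depth(f,[(u,v) for v in range(y0,y1) for u in range(x0,x1)]).reshape(y1-y0,x1-x0,3)
    print(nm);print((D[...,2]*1000).astype(int))
E
```

```text
side0
[[  1   4   2   2 202 203 197   3   0   3   3  10   0   1]
 [  3   2   2   2 194 195 199  -1   0   0   0   4   0   0]
 [  0   0   1   2 195 190 191   3   2   3   1   1   0  -4]
 [ -3   6   0  -7 186 187 182   2   2   1   4   1  -1  -3]
 [  0   3   2   1 181 180 183   0  -3   3  -1   2   0  -1]
 [160 155   2   0 171 175 177  -1   4   0   4   4   1   1]
 [158 154 159   3 156 170 174 166 155   0   4   3   1   4]
 [153 157 157 158 157 168 168 162 161 159  -2   2   1  -3]
 [  1   1  -1 158 156 160 162 157 157 157   0  -2  -3   5]
 [  0  -2   0 158 157 159 160 156 157 152  -2   5   5   3]
 [  0   1  -2 155 158 157 161 157 154 151  -1   0   2   3]
 [ -3  -1   1   0 153 153 156 150 152   3   0  -3   2   2]
 [ -2  -1   3   0  -2 135 144 137   1   1   5   0   2   6]
 [ -3   0   4   3  -1 131 133 133   1   1   0   3   0   0]
 [  0   2   2   2   3 123 128 126   6   7   6   3  -2   3]
 [  2   3   1   1   4  -2 122 122 115  -1  -4  -2  -1   7]
 [  0   0  -7   2   4  -2 116 122 111   2   6   0   0  -3]
 [ -2  -1   0  -2  -4  -4 108 112 106  -1   3   0  -1   0]
 [  2  -4   3  -3   3   0 103 10
[... 753 characters left out ...]
  4   3 163 158 162 175 172 168 161 158 155  -2  -1   2  -2]
 [  3  -2   3   3 159 159 159 158 162 159 152 159 155   2   0   0   1]
 [  1   0  -1  -1 159 153 161 153 155 161 156 156 151  -1   0   1   0]
 [ -1   1   0  -3   7 154 161 155 160 160 157 153   6   2  -4   3  -3]
 [ -4  -2  -2   0   0   0 147 152 158 154 156   1   3  -1  -2   0   2]
 [ -3   3   0   1   0   0  -1 102 118 121 111  -3  -1   5   0   2   2]
 [ 17  16  17  18  15  16  22   9 103 107 102   0  -4  -1   0  -2   0]
 [ 13  13  18  13  14  18  12  14  97 101  96  15  15  15  17  17  10]
 [ 14  14  17  15  24  14  14  16  83  88  86  68  14  13  18   8  11]
 [ 13  16  14  14  15  16  17  18  70  71  73  58  28  20  16  14  10]]
```

View pics/col_side0.png

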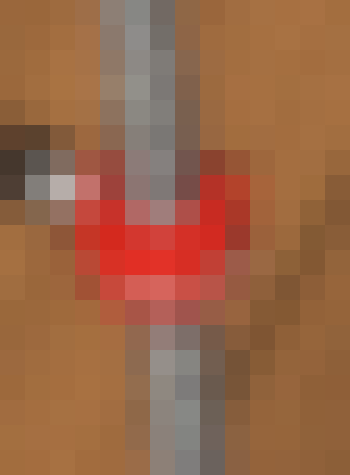

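View pics/col_top0.png

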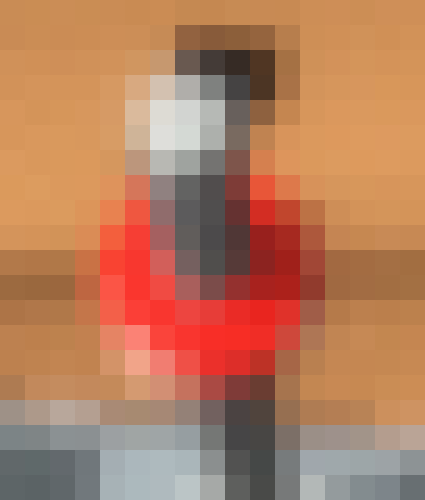

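```bash
python3 - <<'E'
from plant import robot
s=robot.sense();print(s['t'],s['tcp_pos'],s['joint_velocities'],s['wrist_force'])
robot.close_job()
E
```

```text
21.0833 [0.52934204 0.07049719 0.14499495] [ 0.00123129 -0.0016143  -0.00062779  0.00250329 -0.00105616 -0.00036136
 -0.00023927] [ 0.758326   -0.33230597 -1.6730565 ]
the job is handed in; nothing more can be done
```

I pressed the clamp arm down to its stop and let go, then took the lens by its handle and held it over the spray face. I handed the job in at t ≈ 21.1 s, still holding the lens.

**Clamp:** The force at the stop was about 22 N. After I let go, the pictures showed the arm still down, and the gripper was clear of the cradle.

**Lens position:** In the last side view the lens centre was at about (0.597, 0.077). I measured the spray face's middle at (0.597, 0.076).

**Lens level and grip:** The tilt was about 0.01 rad in that view. The gripper opening stayed at 0.176, which fits the 16 mm handle, and the arm was at rest.

**Lens height:** The rim's top was at 0.156 m, so the middle of the glass is at about 0.152 m. I put the white line at 0.152–0.153 m, from crossing the two views and from the collar's top at about 0.1575 m in the depth readings. I expect both to be good to about 2 mm.

**What I could not check:** The wrist hid the lens in the top view, so the final position rests on the side camera alone. When the lens lay on its case, the two cameras differed by about 3 mm in y on its position. The collar's pixels in the side view were the same before and after. I did not measure the shower again or the other things, but they looked unmoved in the pictures.

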